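# Balance a lopsided bar casting on a narrow soldering rest

## Robot

A 6-joint arm with a two-finger parallel gripper is mounted at the origin on a cart in front of the work surface, level with it; the furniture and walls round the work are solid. World frame = base frame: x ahead of the robot, y to its left, z up, the work surface at z = 0. Lengths are in m, angles in rad, forces in N, time in s.
With the tool pointing down it reaches from about 0.25 to 0.775 m from the base axis. Payload 4 kg.
Tool frame: the origin (TCP) lies midway between the tips of the shut fingers; the grasp point (between the pads) lies 19 mm behind it; z points along the fingers, x is the direction in which the jaws open and shut, and the axes are right-handed (so a half turn about z gives the same grasp; the last joint's range is limited). The gripper opens to 94 mm and grips with 3 to 60 N. Pads are 16 mm wide; open, the fingers measure 119 mm over their backs; the gripper's body (75 mm by 177 mm) begins 78 mm behind the grasp point.
Start: joints at [-1.445, 0.087, 1.371, -0, 1.684, -0.103], TCP at [0.125, -0.536, 0.206] pointing down, gripper open.
Joint ranges: [-3.1, 3.1], [-0.76, 2.03], [0.27, 2.55], [-1.08, 4.22], [0.17, 2.65], [-2.57, 2.57]. Speed limits (rad/s): [2.79, 2.79, 3.14, 3.14, 3.14, 3.14].

## Interface

Orientations are given as [roll, pitch, yaw] about the fixed x, y, z axes, in that order (R = Rz(yaw) Ry(pitch) Rx(roll)).
In Python, from bench import robot gives the robot as it stands.
- The arm moves only by the shell command python3 -m handwheel 'ROWS'. ROWS is a JSON object of lists of equal length, an entry for each row: "delta_pos": the shift along the tool's x, y, z in mm, a list of three; "rotation": the turn, a rotation vector about the tool's x, y, z in rad, a list of three; "claw": the closure, from -1 (fully open) to 1 (shut). In form: {"delta_pos": [[tx, ty, tz], ...], "rotation": [[wx, wy, wz], ...], "claw": [claw, ...]}. A call has exactly 8 rows; each row shifts and turns the commanded pose from where the row before left it, along the tool's axes as they then stand; what a row does not reach is not made up. A row lasts 1/8 s, in which the tool goes at most 62.5 mm and 10.7 degrees, less where a joint would pass 70% of its speed; a pose out of reach is approached as far as the arm can. A call with a gripper value outside its range is refused whole. The fingers move at their own pace and stop on an object; the grip force is fixed at half the most. Time passes only in rows, so rows that do not move let the fingers close, or fill a call up. It gives the time, the measured TCP pose, the force and the opening at its end, in the units of the state.
- robot.get_obs(): the state, without advancing time (a new reading comes with each control period).
- robot.snapshot(name): name is "side" or "top"; returns a dict with "color" (384x512x3 uint8, red, green, blue), "intrinsics" (3x3 intrinsics, pixels), "k1" (the pictures are not rectified: a ray, as slopes to the right and down, at radius r is drawn at 1 + k1 r^2 times it, then the intrinsics apply), "eye" and "rotation" of the camera in the world. Camera axes: x right, y down, z forward; pixel columns grow to the right and rows downward; lengths in m; the calibration is good to about 2 mm. A picture is of the moment at which its call begins. There is no depth.
- robot.close_job(): hands the job in, once; it reports no verdict.
The state is a dict: "time": time; "joint_positions": joint angles; "qvel": joint speeds; "joint_torque": joint torques, N m; "tool_pos": TCP position; "ee_rot": TCP orientation; "wrist_force": force on the tool from outside, world axes, zero at the start; "wrist_torque": the same for the moment, N m; "width": finger opening in m.
Only numpy, scipy, OpenCV 4.12 (cv2) and the standard library are available. Lean on these libraries where they do the work, as an engineer would, in place of code of your own. Each camera call takes 0.05 s, during which the arm holds its last target.

## Task

The brass bar casting on the bench hides a heavy core somewhere along its inside, so it rarely balances at its middle. Find its balance point by a trial lift, shift your grip to that point, then lift the bar level and lower it with that grip onto the small studded head of the soldering rest, so that when you let go it lies there level on the rest alone with both ends free in the air. Leave the charcoal block, the tin and the dish where they are.

Things in the scene. Friction and masses are not known exactly. Their poses are not given: they have to be found in the camera images.
- bar_center (a point): centre of the loose rigid brass bar: 200 mm long (x axis), 32 wide (y), 26 high (z), flat underside on the bench, ends alike, tick lines on top every 20 mm. 0.55 to 0.8 kg; a core fixed inside puts the balance point anywhere up to 59 mm from this centre, either way along x. Gripped elsewhere it turns the wrist (up to 0.5 N m) or, gripped lightly, sags at the heavy end
- rest_top (a point): centre of the soldering rest's top, 60 mm above the bench, level with its stud tops: a dark stand fixed to the bench; round foot 84 mm across, thin stem, round head 33 mm across with six brass studs on a circle 26 mm across. The bar may lie on it in any horizontal direction, but tips off unless its balance point is within about 11 mm of this centre
- charcoal_block_center (a point): centre of the black charcoal block, 64 x 117 x 30 mm, a bystander
- solder_tin_center (a point): centre of the round tin with a yellow lid, 57 mm across, 28 mm high, a bystander
- borax_dish_center (a point): centre of the white round dish, 72 mm across, 18 mm high, a bystander
Mind the look-alikes: they are no part of the job. There is more than one size of the part that bears bar_center; the job needs the larger.

How it is judged:
On the way, in this order (a step that is already met when the one before it is completed fails the run):
1. the bar is held by the fingers, lifted clear of the bench and level (its centre over 60 mm above the bench, leaning less than 0.12 rad) (height (world z) of bar_center above 0.06 m and angle between bar_center's own z axis and vertical below 0.12 rad and contact force between the fingers and bar above 1 N), for 0.3 s.
2. still held, with the fingers at its balance point, the bar comes down on the rest (grasp point within 25 mm sideways of the middle of the rest) (contact force between bar and rest above 0.5 N and contact force between the fingers and bar above 1 N and horizontal distance between the grasp point and rest_top below 0.025 m), for 0.05 s.
At the end, for the whole second after the job is handed in: The bar lies still on the studs of the rest alone, right way up and level within 0.06 rad, its centre 68 to 78 mm above the bench and within 75 mm sideways of the middle of the rest; released (contact force between bar and rest above 3 N and angle between bar_center's own z axis and vertical below 0.06 rad and height (world z) of bar_center between 0.068 and 0.078 m and horizontal distance between bar_center and rest_top below 0.075 m and linear speed of bar below 0.02 m/s and angular speed of bar below 0.1 rad/s); the robot touches nothing.
It fails at once if the charcoal block is shifted by more than 20 mm (distance of charcoal_block_center from where it was at the start of the episode above 0.02 m).
It fails at once if the tin is shifted by more than 20 mm (distance of solder_tin_center from where it was at the start of the episode above 0.02 m).
It fails at once if the dish is shifted by more than 20 mm (distance of borax_dish_center from where it was at the start of the episode above 0.02 m).
It also fails if it takes over 58 s, if anything falls off the work surface, if the arm or the gripper's body presses on something with over 40 N, if the wrist force passes 120 N, or if a joint passes its speed limit or range.

## Working session

There is one attempt and no reset: what is moved stays moved. The work goes in short steps, Python scripts to look and compute and a shell command to move; the robot and the scene stay as the last step left them, time stands still between calls to the robot, and variables do not carry over. Pictures are saved under pics/ and viewed, and the job is handed in when it is done.

```bash
mkdir -p pics; ls; python3 - <<'E'
from bench import robot
import cv2
o=robot.get_obs();print(o)
for n in("top","side"):
    s=robot.snapshot(n);cv2.imwrite(f"pics/{n}0.png",s["color"][:,:,::-1]);print(n,s["intrinsics"],s["k1"],s["eye"],s["rotation"])
E
```

```text
pics
{'time': 0.0, 'joint_positions': array([-1.44510195e+00,  8.79464569e-02,  1.37225627e+00, -2.11564126e-05,
        1.68359926e+00, -1.03115705e-01]), 'qvel': array([ 5.84982219e-04, -2.80567438e-03, -1.88423730e-03, -2.22606908e-03,
        2.57043954e-05,  1.14228568e-03]), 'joint_torque': array([-2.71804733e-03, -3.40186536e+01, -3.02429867e+01,  7.18024350e-02,
        3.31512862e-02, -1.64763742e-04]), 'tool_pos': array([ 0.1246603 , -0.53511684,  0.20430784]), 'ee_rot': array([-3.14138616e+00,  2.19975862e-03, -1.34198838e+00]), 'wrist_force': array([ 0.32593648, -0.16804863, -0.63435655]), 'wrist_torque': array([ 0.0050833 ,  0.01454092, -0.03702876]), 'width': 0.09410836677244651}
top [[379.38561566   0.         258.92406725]
 [  0.         379.38561566 184.5453044 ]
 [  0.           0.           1.        ]] 0.02354755670249941 [0.34954634 0.09597211 1.11455044] [-2.95941263 -0.00913371 -1.56042531]
side [[385.65025031   0.         257.38448246]
 [  0.         385.65025031 194.31480562]
 [  0.           0.           1.        ]] -0.11678472358385032 [0.46487274 1.10378287 0.60549254] [-2.05811599  0.01464427 -3.06757431]
```

View pics/top0.png

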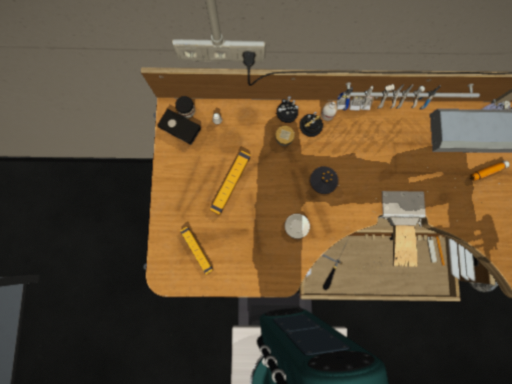

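View pics/side0.png

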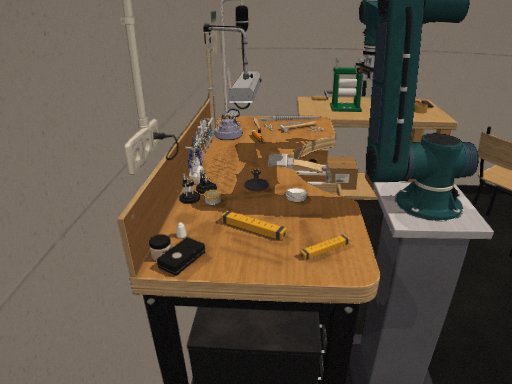

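The top view shows the larger bar at about (230,181) and a smaller look-alike at (196,248). The rest is at (323,180), dish (297,226), tin (285,134), charcoal (180,126). Next I'll measure.

```bash
cat > h.py <<'E'
import numpy as np, cv2
from scipy.spatial.transform import Rotation as R
def ray(s,uv):
    K=np.array(s["intrinsics"]);k=s["k1"]
    d=np.array([(uv[0]-K[0,2])/K[0,0],(uv[1]-K[1,2])/K[1,1]]);u=d.copy()
    for _ in range(30): u=d/(1+k*(u@u))
    r=np.array(s["rotation"]);M=r if r.shape==(3,3) else R.from_euler('xyz',r).as_matrix()
    return np.array(s["eye"]),M@np.array([u[0],u[1],1])
def plane(s,uv,z):
    e,d=ray(s,uv);return e+d*(z-e[2])/d[2]
def tri(s1,a,s2,b):
    e1,d1=ray(s1,a);e2,d2=ray(s2,b)
    t=np.linalg.lstsq(np.c_[d1,-d2],e2-e1,rcond=None)[0]
    p,q=e1+d1*t[0],e2+d2*t[1];return (p+q)/2,np.linalg.norm(p-q)
def proj(s,P):
    M=R.from_euler('xyz',s["rotation"]).as_matrix();c=M.T@(np.array(P)-s["eye"]);u=c[:2]/c[2]
    u=u*(1+s["k1"]*(u@u));K=np.array(s["intrinsics"]);return K[0,0]*u[0]+K[0,2],K[1,1]*u[1]+K[1,2]
E
python3 - <<'E'
from bench import robot
from h import *
t=robot.snapshot("top");s=robot.snapshot("side")
for n,im in(("t",t),("s",s)):
    hsv=cv2.cvtColor(im["color"],cv2.COLOR_RGB2HSV)
    m=cv2.inRange(hsv,(19,150,110),(35,255,255))
    c,_=cv2.findContours(m,cv2.RETR_EXTERNAL,cv2.CHAIN_APPROX_NONE)
    for k in c:
        if cv2.contourArea(k)>60: print(n,cv2.minAreaRect(k),cv2.contourArea(k))
cv2.imwrite("pics/tz.png",cv2.resize(t["color"][135:220,195:345,::-1],None,fx=5,fy=5,interpolation=cv2.INTER_CUBIC))
cv2.imwrite("pics/sz.png",cv2.resize(s["color"][150:250,190:320,::-1],None,fx=6,fy=6,interpolation=cv2.INTER_CUBIC))
E
```

```text
t ((195.8235321044922, 249.70587158203125), (42.8746452331543, 9.603919982910156), 59.03623962402344) 356.0
t ((229.92796325683594, 181.6798095703125), (11.679790496826172, 56.009029388427734), 27.552812576293945) 581.5
t ((284.5, 134.5), (17.0, 17.0), 90.0) 232.0
s ((325.14617919921875, 245.83078002929688), (9.873661994934082, 40.104820251464844), 70.55996704101562) 198.0
s ((252.6813507080078, 221.42567443847656), (52.24628829956055, 7.3275299072265625), 17.52556800842285) 258.0
```

View pics/tz.png

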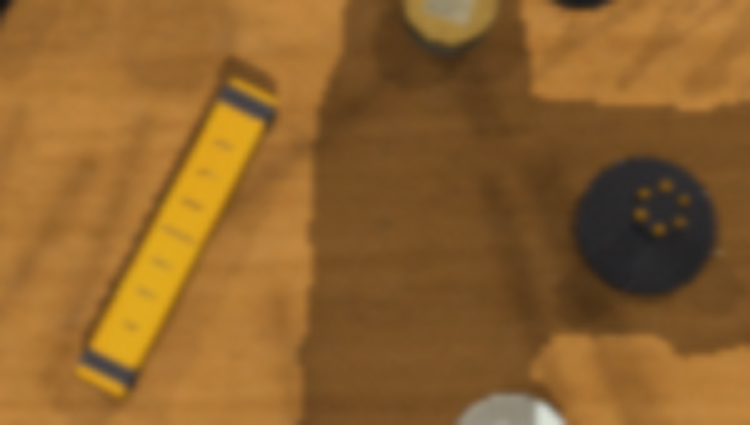

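View pics/sz.png

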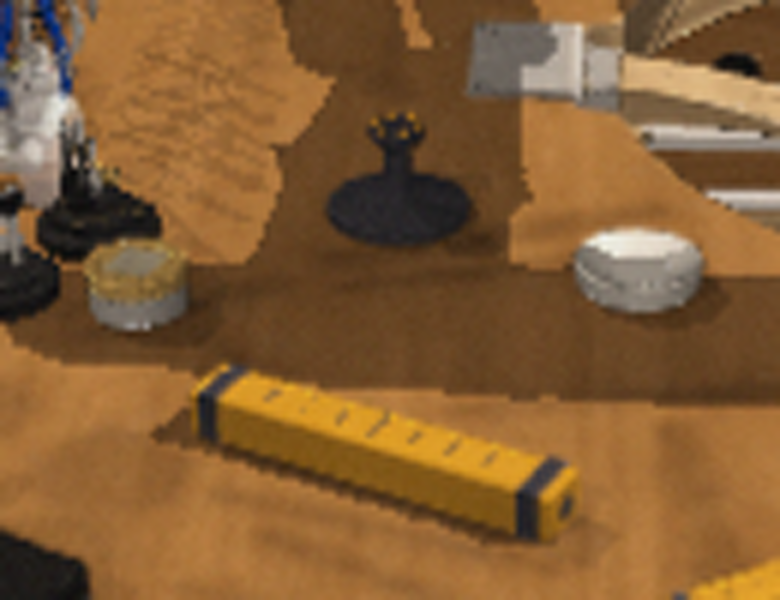

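Zoomed top view: the bar's top corners are near (230,80), (276,103), (124,396), (78,372), the middle tick is at (178,236), and the stud ring is centred at (662,207). In the side zoom the stud ring is at about (397,127).

```bash
python3 - <<'E'
from bench import robot
from h import *
t=robot.snapshot("top");s=robot.snapshot("side")
z=lambda x,y:((x+.5)/5-.5+195,(y+.5)/5-.5+135)
zs=lambda x,y:((x+.5)/6-.5+190,(y+.5)/6-.5+150)
P=[plane(t,z(*c),.026) for c in((230,80),(276,103),(124,396),(78,372),(178,236))]
for p in P: print(p.round(4))
a=(P[0]+P[1])/2;b=(P[2]+P[3])/2
print("c",(a+b)/2,"len",np.linalg.norm(a-b),"dir",np.degrees(np.arctan2(*(a-b)[1::-1])))
print("rest",plane(t,z(662,207),.06),tri(t,z(662,207),s,zs(397,127)))
print("bar c tri",tri(t,z(178,236),s,zs(379,424)))
for n,q,h in(("tin",(284.5,134.5),.028),("dish",(297,226),.018),("char",(180,126),.03)):print(n,plane(t,q,h))
print(robot.get_obs()["time"])
E
```

```text
[0.6518 0.1435 0.026 ]
[0.6381 0.116  0.026 ]
[0.4634 0.2008 0.026 ]
[0.4769 0.2276 0.026 ]
[0.5573 0.172  0.026 ]
c [0.55756387 0.17197538 0.026     ] len 0.19417630479923942 dir -25.77679905309596
rest [ 0.57093025 -0.10477701  0.06      ] (array([ 0.57011997, -0.10566641,  0.0548378 ]), np.float64(0.0037074085949162223))
bar c tri (array([0.55647989, 0.17202674, 0.02626461]), np.float64(0.0015518583054128362))
tin [0.70263325 0.01335354 0.028     ]
dish [ 0.43149248 -0.02294987  0.018     ]
char [0.7240734  0.32526253 0.03      ]
0.3
```

```bash
cat >> h.py <<'E'
def rows(p,yaw,tgt,yawt,n):
    """tool-frame rows for tool-down straight move"""
    p=np.array(p,float);tgt=np.array(tgt,float)
    dy=(yawt-yaw)/n;d=(tgt-p)/n*1000;out=[]
    for i in range(n):
        M=R.from_euler('xyz',[np.pi,0,yaw+i*dy]).as_matrix();out.append((M.T@d).round(1).tolist())
    return out,round(-dy,4)
E
python3 - <<'E'
from h import *
print(rows([.1247,-.5351,.2043],-1.342,[.557,.172,.150],np.radians(64.2),18))
E
```

```text
([[-32.8, -32.3, 3.0], [-28.1, -36.5, 3.0], [-22.9, -40.0, 3.0], [-17.2, -42.7, 3.0], [-11.2, -44.7, 3.0], [-5.0, -45.8, 3.0], [1.3, -46.0, 3.0], [7.5, -45.4, 3.0], [13.7, -44.0, 3.0], [19.5, -41.7, 3.0], [25.0, -38.6, 3.0], [30.1, -34.9, 3.0], [34.5, -30.4, 3.0], [38.4, -25.4, 3.0], [41.5, -20.0, 3.0], [43.8, -14.1, 3.0], [45.3, -8.0, 3.0], [46.0, -1.8, 3.0]], np.float64(-0.1368))
```

```bash
python3 -m handwheel '{"delta_pos":[[-32.8,-32.3,0],[-28.1,-36.5,0],[-22.9,-40,0],[-17.2,-42.7,0],[-11.2,-44.7,0],[-5,-45.8,0],[1.3,-46,0],[7.5,-45.4,0]],"rotation":[[0,0,-0.137],[0,0,-0.137],[0,0,-0.137],[0,0,-0.137],[0,0,-0.137],[0,0,-0.137],[0,0,-0.137],[0,0,-0.137]],"claw":[-1,-1,-1,-1,-1,-1,-1,-1]}'
python3 -m handwheel '{"delta_pos":[[13.7,-44,0],[19.5,-41.7,0],[25,-38.6,0],[30.1,-34.9,0],[34.5,-30.4,0],[38.4,-25.4,0],[41.5,-20,0],[43.8,-14.1,0]],"rotation":[[0,0,-0.137],[0,0,-0.137],[0,0,-0.137],[0,0,-0.137],[0,0,-0.137],[0,0,-0.137],[0,0,-0.137],[0,0,-0.137]],"claw":[-1,-1,-1,-1,-1,-1,-1,-1]}'
python3 - <<'E'
from bench import robot
from h import *
o=robot.get_obs();print(o)
print(rows(o["tool_pos"],o["ee_rot"][2],[.557,.172,.1],np.radians(64.2),4))
E
```

```text
time: 1.3
tool_pos: [0.3173, -0.2199, 0.2056]
ee_rot: [3.141, -0.001, -0.242]
wrist_force: [0.6, -1.0, -0.2]
width: 0.0941
time: 2.3
tool_pos: [0.5088, 0.0948, 0.2055]
ee_rot: [3.141, -0.0, 0.855]
wrist_force: [-0.1, -0.5, 0.0]
width: 0.0941
{'time': 2.3, 'joint_positions': array([ 7.48692263e-02,  1.46177471e-02,  1.44656792e+00, -3.22952946e-04,
        1.68004883e+00, -7.79968573e-01]), 'qvel': array([ 0.6113755 ,  0.53207836, -0.52636901, -0.00291449, -0.00961557,
       -0.47548375]), 'joint_torque': array([ -1.3280303 , -32.98385382, -28.48485231,   0.18254165,
         0.16859378,   0.40797511]), 'tool_pos': array([0.50883845, 0.09481381, 0.20549517]), 'ee_rot': array([ 3.14111255e+00, -2.88770029e-05,  8.54802535e-01]), 'wrist_force': array([-0.10696076, -0.49427039,  0.03622334]), 'wrist_torque': array([-0.02139602, -0.16050825, -0.00255542]), 'width': 0.09414731694056551}
([[22.5, -3.6, 26.4], [22.6, -2.1, 26.4], [22.7, -0.6, 26.4], [22.7, 0.9, 26.4]], np.float64(-0.0664))
```

```bash
python3 -m handwheel '{"delta_pos":[[22.5,-3.6,26],[22.6,-2.1,26],[22.7,-0.6,26],[22.7,0.9,26],[0,0,0],[0,0,0],[0,0,0],[0,0,0]],"rotation":[[0,0,-0.0675],[0,0,-0.0675],[0,0,-0.0675],[0,0,-0.0675],[0,0,0],[0,0,0],[0,0,0],[0,0,0]],"claw":[-1,-1,-1,-1,-1,-1,-1,-1]}'
python3 - <<'E'
from bench import robot
from h import *
o=robot.get_obs();print(o)
for n in("top","side"):
    s=robot.snapshot(n);c=s["color"][:,:,::-1]
    c=c[130:230,170:300] if n=="top" else c[100:250,180:330]
    cv2.imwrite(f"pics/{n}1.png",cv2.resize(c,None,fx=4,fy=4,interpolation=cv2.INTER_CUBIC))
E
```

```text
time: 3.3
tool_pos: [0.557, 0.1699, 0.1029]
ee_rot: [3.14, -0.001, 1.119]
wrist_force: [-0.1, 0.4, -0.2]
width: 0.0942
{'time': 3.3, 'joint_positions': array([ 1.98883547e-01,  1.98006566e-01,  1.45068111e+00, -2.23284539e-04,
        1.49056345e+00, -9.20076764e-01]), 'qvel': array([ 0.00182036,  0.00495945,  0.00546734,  0.00027075,  0.00136573,
       -0.00200299]), 'joint_torque': array([ 2.74558284e-02, -3.75320148e+01, -2.91480857e+01,  3.25220777e-02,
        6.13819691e-02,  1.29222590e-03]), 'tool_pos': array([0.55700261, 0.16992128, 0.10290739]), 'ee_rot': array([ 3.13959478e+00, -1.24128219e-03,  1.11897919e+00]), 'wrist_force': array([-0.14638   ,  0.36394687, -0.24766491]), 'wrist_torque': array([ 0.02168221, -0.211629  ,  0.00749607]), 'width': 0.09416720159375849}
```

View pics/top1.png

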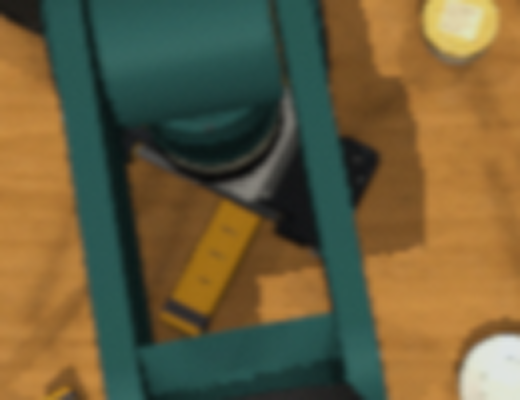

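View pics/side1.png

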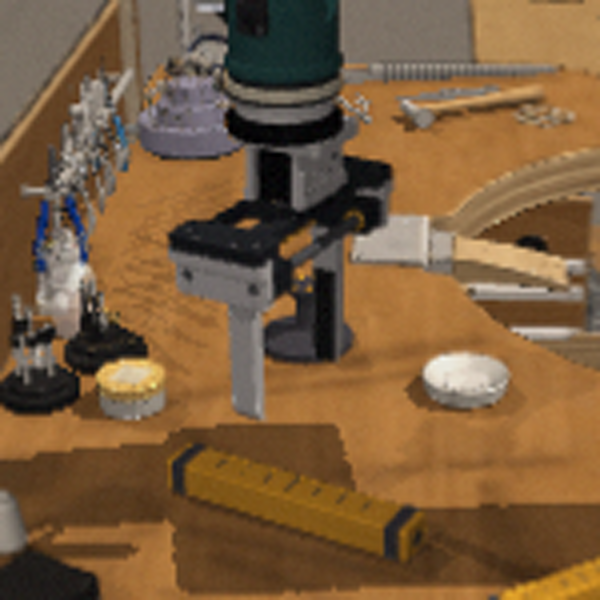

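The side view shows the open fingers above the bar's middle, facing it crosswise. I'll descend, take a torque baseline, then close.

```bash
python3 -m handwheel '{"delta_pos":[[1.8,-0.9,20],[0,0,25],[0,0,25],[0,0,18],[0,0,8],[0,0,2],[0,0,0],[0,0,0]],"rotation":[[0,0,0],[0,0,0],[0,0,0],[0,0,0],[0,0,0],[0,0,0],[0,0,0],[0,0,0]],"claw":[-1,-1,-1,-1,-1,-1,-1,-1]}'
python3 - <<'E'
from bench import robot
for i in range(3):
    o=robot.get_obs();print(o["tool_pos"],o["wrist_force"],o["wrist_torque"]);robot.snapshot("top")
E
python3 -m handwheel '{"delta_pos":[[0,0,0],[0,0,0],[0,0,0],[0,0,0],[0,0,0],[0,0,0],[0,0,0],[0,0,0]],"rotation":[[0,0,0],[0,0,0],[0,0,0],[0,0,0],[0,0,0],[0,0,0],[0,0,0],[0,0,0]],"claw":[1,1,1,1,1,1,1,1]}'
python3 - <<'E'
from bench import robot
from h import *
o=robot.get_obs();print(o["tool_pos"],o["wrist_force"],o["wrist_torque"],o["width"])
s=robot.snapshot("side");c=s["color"][:,:,::-1][130:260,180:330]
cv2.imwrite("pics/side2.png",cv2.resize(c,None,fx=5,fy=5,interpolation=cv2.INTER_CUBIC))
E
```

```text
time: 4.4
tool_pos: [0.5572, 0.1725, 0.0045]
ee_rot: [3.14, -0.001, 1.12]
wrist_force: [0.1, 0.5, 0.2]
width: 0.0938
[0.55722134 0.17254564 0.00445554] [0.13825065 0.47680945 0.24292475] [ 0.0169907  -0.1962678  -0.06071947]
[0.55712845 0.17252765 0.00439153] [-0.74342182  0.45467083  0.03509826] [ 0.02571076 -0.18531857 -0.05034187]
[0.55700008 0.17247256 0.0042184 ] [0.13659262 0.73801443 0.1586758 ] [ 0.01138536 -0.20409764  0.00251091]
time: 5.55
tool_pos: [0.5566, 0.1726, 0.0035]
ee_rot: [3.141, -0.0, 1.12]
wrist_force: [-0.6, 1.1, 0.6]
width: 0.0321
[0.55657912 0.1726237  0.00346451] [-0.55729026  1.05800992  0.61391213] [ 0.22656406 -0.17428648  0.00687364] 0.03206778131317106
```

View pics/side2.png

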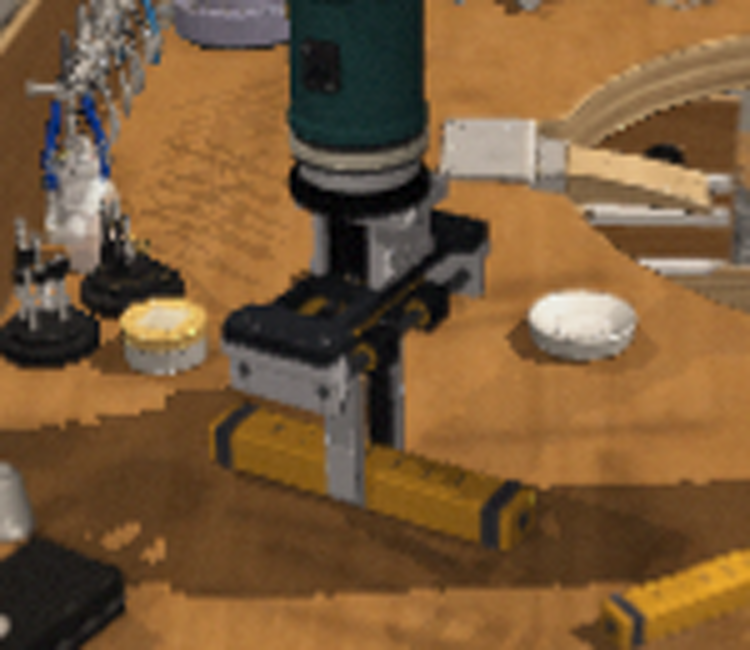

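Gripped (32 mm opening). Small trial lift.

```bash
python3 -m handwheel '{"delta_pos":[[0,0,-6],[0,0,-7],[0,0,-7],[0,0,0],[0,0,0],[0,0,0],[0,0,0],[0,0,0]],"rotation":[[0,0,0],[0,0,0],[0,0,0],[0,0,0],[0,0,0],[0,0,0],[0,0,0],[0,0,0]],"claw":[1,1,1,1,1,1,1,1]}'
python3 - <<'E'
from bench import robot
from h import *
F=[];T=[]
for i in range(6):
    o=robot.get_obs();F.append(o["wrist_force"]);T.append(o["wrist_torque"]);s=robot.snapshot("side")
print(o["tool_pos"],o["ee_rot"],o["width"]);F=np.array(F);T=np.array(T);print(F.round(2),T.round(3))
f=F.mean(0);t=T.mean(0);b=np.array([.018,-.195,-.03]);dt=t-b
u=np.array([.9003,-.4352,0])
# torque = d u x F ; F=-W z : u x -z*W = W*( -uy, ux)
W=-(f[2]-.15);w=W*np.array([-u[1],u[0]]);print("W",W,"dt",dt,"d",dt[:2]@w/W**2,"residual",dt[:2]-w*(dt[:2]@w)/W**2)
c=s["color"][:,:,::-1][130:260,180:330]
cv2.imwrite("pics/side3.png",cv2.resize(c,None,fx=5,fy=5,interpolation=cv2.INTER_CUBIC))
E
```

```text
time: 6.6
tool_pos: [0.5564, 0.1724, 0.0233]
ee_rot: [-3.141, 0.0, 1.12]
wrist_force: [-0.2, -1.5, -6.4]
width: 0.0314
[0.55647071 0.17236972 0.02342305] [3.14155251e+00 1.17370841e-04 1.12004521e+00] 0.031890421835921605
[[-0.18 -1.46 -6.41]
 [-0.78 -0.21 -6.19]
 [-0.58  0.5  -7.61]
 [ 0.31  0.15 -6.63]
 [ 0.31  0.18 -6.64]
 [-0.14 -1.1  -6.5 ]] [[ 0.14   0.107  0.005]
 [ 0.066  0.094  0.001]
 [ 0.144  0.083  0.013]
 [ 0.143  0.067 -0.003]
 [ 0.193  0.091  0.045]
 [ 0.1    0.147 -0.001]]
W 6.8131443153058076 dt [0.11304806 0.2932027  0.04012847] d 0.045965399946389304 residual [-0.02324305  0.01125673]
```

View pics/side3.png

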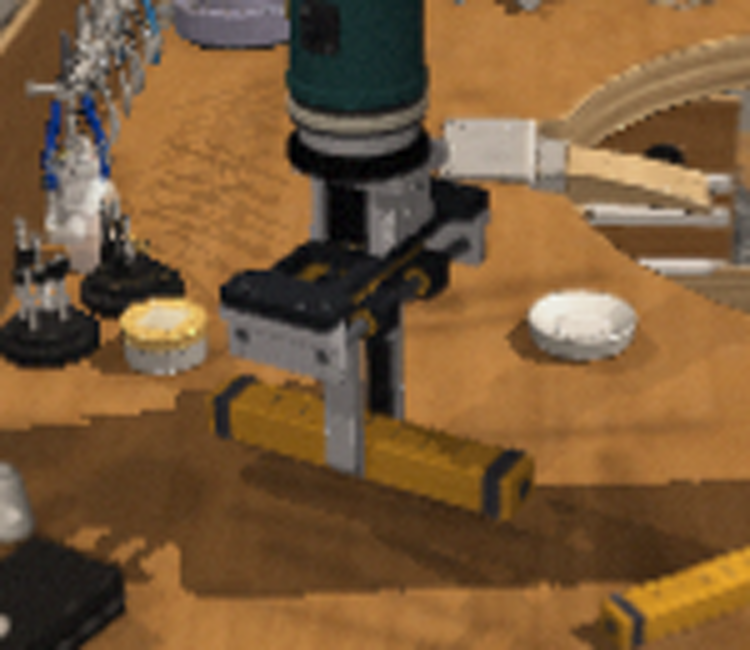

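Torque says weight 6.8 N, balance point ≈46 mm from the grip toward the far (+tool y) end; the side view shows the bar still level. Set it down, shift, regrip, trial lift again.

```bash
python3 -m handwheel '{"delta_pos":[[0,0,8],[0,0,8],[0,0,3],[0,0,1],[0,0,0],[0,0,0],[0,0,0],[0,0,0]],"rotation":[[0,0,0],[0,0,0],[0,0,0],[0,0,0],[0,0,0],[0,0,0],[0,0,0],[0,0,0]],"claw":[1,1,1,1,1,1,-1,-1]}'
python3 -m handwheel '{"delta_pos":[[0,0,0],[0,0,0],[0,0,0],[0,0,0],[0,10,0],[0,16,0],[0,14,0],[0,6,0]],"rotation":[[0,0,0],[0,0,0],[0,0,0],[0,0,0],[0,0,0],[0,0,0],[0,0,0],[0,0,0]],"claw":[-1,-1,-1,-1,-1,-1,-1,-1]}'
python3 -m handwheel '{"delta_pos":[[0,0,0],[0,0,0],[0,0,0],[0,0,0],[0,0,0],[0,0,0],[0,0,0],[0,0,0]],"rotation":[[0,0,0],[0,0,0],[0,0,0],[0,0,0],[0,0,0],[0,0,0],[0,0,0],[0,0,0]],"claw":[-1,-1,1,1,1,1,1,1]}'
python3 -m handwheel '{"delta_pos":[[0,0,0],[0,0,0],[0,0,-6],[0,0,-7],[0,0,-7],[0,0,0],[0,0,0],[0,0,0]],"rotation":[[0,0,0],[0,0,0],[0,0,0],[0,0,0],[0,0,0],[0,0,0],[0,0,0],[0,0,0]],"claw":[1,1,1,1,1,1,1,1]}'
python3 - <<'E'
from bench import robot
from h import *
F=[];T=[]
for i in range(8):
    s=robot.snapshot("side");o=robot.get_obs();F.append(o["wrist_force"]);T.append(o["wrist_torque"])
print(o["tool_pos"],o["ee_rot"],o["width"]);F=np.array(F);T=np.array(T)
f=F.mean(0);t=T.mean(0);b=np.array([.018,-.195,-.03]);dt=t-b
u=np.array([.9003,-.4352,0])
W=-(f[2]-.15);w=W*np.array([-u[1],u[0]]);print("W",W,"T",t,T.std(0),"d",dt[:2]@w/W**2,"residual",dt[:2]-w*(dt[:2]@w)/W**2)
c=s["color"][:,:,::-1][130:260,180:330]
cv2.imwrite("pics/side4.png",cv2.resize(c,None,fx=5,fy=5,interpolation=cv2.INTER_CUBIC))
E
```

```text
time: 7.9
tool_pos: [0.5581, 0.1726, 0.0052]
ee_rot: [3.138, -0.002, 1.12]
wrist_force: [0.5, -0.0, 0.4]
width: 0.0486
time: 8.9
tool_pos: [0.5992, 0.1515, 0.0034]
ee_rot: [3.141, 0.0, 1.119]
wrist_force: [0.8, 0.0, 0.2]
width: 0.0942
time: 9.9
tool_pos: [0.5979, 0.1523, 0.0035]
ee_rot: [3.142, 0.0, 1.12]
wrist_force: [-0.5, -0.3, 0.0]
width: 0.0377
time: 10.9
tool_pos: [0.5976, 0.1523, 0.023]
ee_rot: [-3.141, 0.001, 1.12]
wrist_force: [0.8, -0.1, -6.2]
width: 0.0312
[0.59785212 0.15237455 0.02341138] [-3.14155912e+00  9.13173099e-05  1.12003999e+00] 0.03173966088601489
W 6.769757715013851 T [-0.02176919 -0.15908296 -0.01176226] [0.03932192 0.02791773 0.02551116] d 0.002219955353546915 residual [-0.04630962  0.02238683]
```

View pics/side4.png

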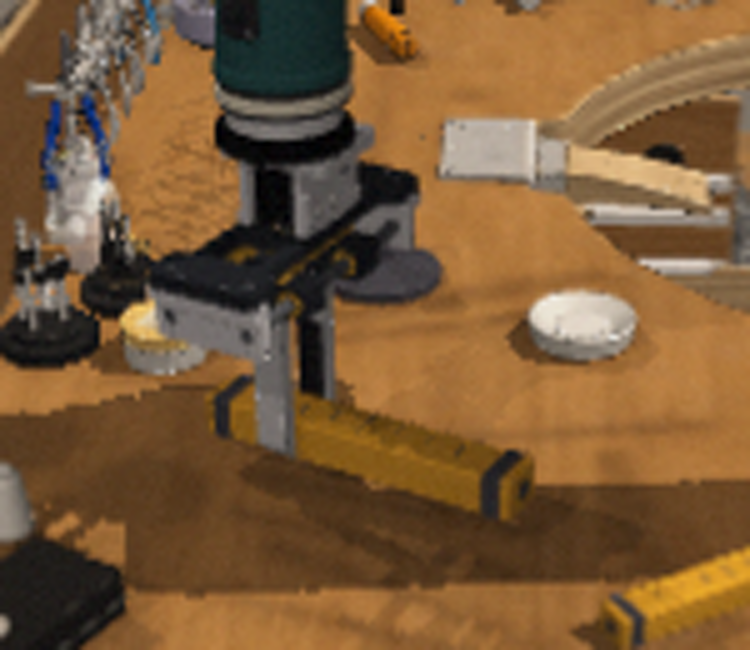

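Second trial lift: level, residual offset ≈2 mm. Lift high and carry to the rest (world shift about −29, −257 mm → tool x −243.7, y 86.2).

```bash
python3 -m handwheel '{"delta_pos":[[0,0,-8],[0,0,-16],[0,0,-20],[0,0,-20],[0,0,-12],[0,0,-4],[0,0,0],[0,0,0]],"rotation":[[0,0,0],[0,0,0],[0,0,0],[0,0,0],[0,0,0],[0,0,0],[0,0,0],[0,0,0]],"claw":[1,1,1,1,1,1,1,1]}'
python3 -m handwheel '{"delta_pos":[[-5,1.7,0],[-10,3.5,0],[-15,5.3,0],[-20,7.1,0],[-20,7.1,0],[-20,7.1,0],[-20,7.1,0],[-20,7.1,0]],"rotation":[[0,0,0],[0,0,0],[0,0,0],[0,0,0],[0,0,0],[0,0,0],[0,0,0],[0,0,0]],"claw":[1,1,1,1,1,1,1,1]}'
python3 -m handwheel '{"delta_pos":[[-20,7.1,0],[-20,7.1,0],[-20,7.1,0],[-20,7.1,0],[-15,5.3,0],[-10,3.5,0],[-6,2.1,0],[-2.7,0.9,0]],"rotation":[[0,0,0],[0,0,0],[0,0,0],[0,0,0],[0,0,0],[0,0,0],[0,0,0],[0,0,0]],"claw":[1,1,1,1,1,1,1,1]}'
python3 -m handwheel '{"delta_pos":[[0,0,0],[0,0,0],[0,0,0],[0,0,0],[0,0,0],[0,0,0],[0,0,0],[0,0,0]],"rotation":[[0,0,0],[0,0,0],[0,0,0],[0,0,0],[0,0,0],[0,0,0],[0,0,0],[0,0,0]],"claw":[1,1,1,1,1,1,1,1]}'
python3 - <<'E'
from bench import robot
from h import *
F=[];T=[]
for i in range(6):
    s=robot.snapshot("side");o=robot.get_obs();F.append(o["wrist_force"]);T.append(o["wrist_torque"])
t=robot.snapshot("top")
print(o["tool_pos"],o["ee_rot"],o["width"],o["time"],np.mean(F,0),np.mean(T,0))
cv2.imwrite("pics/side5.png",cv2.resize(s["color"][:,:,::-1][100:240,180:330],None,fx=5,fy=4,interpolation=cv2.INTER_CUBIC))
cv2.imwrite("pics/top5.png",cv2.resize(t["color"][:,:,::-1][120:240,230:390],None,fx=5,fy=5,interpolation=cv2.INTER_CUBIC))
E
```

```text
time: 12.3
tool_pos: [0.5972, 0.1522, 0.1023]
ee_rot: [-3.14, 0.001, 1.12]
wrist_force: [0.6, -0.7, -7.2]
width: 0.0321
time: 13.3
tool_pos: [0.5825, 0.0137, 0.1035]
ee_rot: [3.141, 0.0, 1.12]
wrist_force: [-0.1, -0.7, -7.1]
width: 0.0318
time: 14.3
tool_pos: [0.5693, -0.1046, 0.1035]
ee_rot: [-3.142, -0.0, 1.12]
wrist_force: [-0.8, -0.1, -5.9]
width: 0.0319
time: 15.3
tool_pos: [0.5693, -0.1046, 0.1035]
ee_rot: [3.142, 0.0, 1.12]
wrist_force: [0.0, 0.8, -8.1]
width: 0.0318
[ 0.56928026 -0.10457562  0.10346837] [3.14154447e+00 7.24943150e-05 1.12001404e+00] 0.03175842481573358 15.6 [-0.15191167 -0.21376805 -6.30799075] [-0.00373164 -0.19161999 -0.00377031]
```

View pics/side5.png

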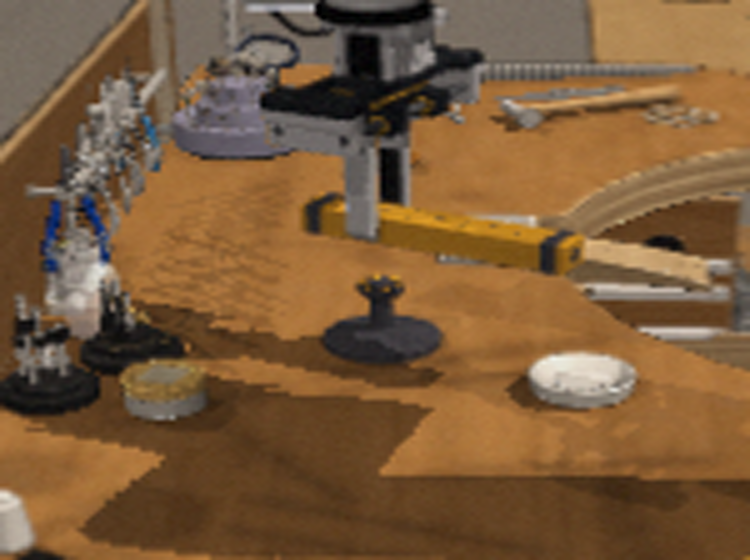

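View pics/top5.png

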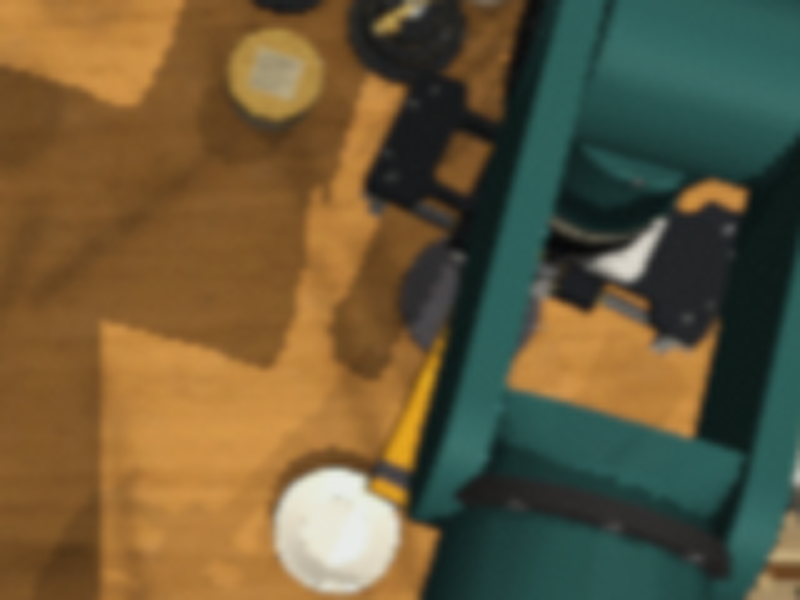

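The side view shows the bar level over the stud ring (378,283), with the fingertip at about (362,235), which fits the geometry. Torque is back at baseline, so the grip is at the balance point. Lowering.

```bash
python3 -m handwheel '{"delta_pos":[[0,0,6],[0,0,10],[0,0,10],[0,0,6],[0,0,3],[0,0,1],[0,0,1],[0,0,0]],"rotation":[[0,0,0],[0,0,0],[0,0,0],[0,0,0],[0,0,0],[0,0,0],[0,0,0],[0,0,0]],"claw":[1,1,1,1,1,1,1,1]}'
python3 -m handwheel '{"delta_pos":[[0,0,0.5],[0,0,0.5],[0,0,0.5],[0,0,0.5],[0,0,0.5],[0,0,0.5],[0,0,0],[0,0,0]],"rotation":[[0,0,0],[0,0,0],[0,0,0],[0,0,0],[0,0,0],[0,0,0],[0,0,0],[0,0,0]],"claw":[1,1,1,1,1,1,1,1]}'
python3 - <<'E'
from bench import robot
from h import *
for i in range(4):
    s=robot.snapshot("side");o=robot.get_obs();print(o["tool_pos"],o["wrist_force"],o["wrist_torque"],o["time"])
cv2.imwrite("pics/side6.png",cv2.resize(s["color"][:,:,::-1][120:220,200:330],None,fx=6,fy=6,interpolation=cv2.INTER_CUBIC))
E
```

```text
time: 16.65
tool_pos: [0.5695, -0.1046, 0.0667]
ee_rot: [3.141, 0.0, 1.12]
wrist_force: [0.1, -0.0, -6.6]
width: 0.0318
time: 17.65
tool_pos: [0.5693, -0.1046, 0.0635]
ee_rot: [-3.142, 0.0, 1.12]
wrist_force: [-0.8, 0.5, -6.4]
width: 0.032
[ 0.56928921 -0.10457642  0.0634729 ] [-0.30147235 -0.54678496 -6.7753714 ] [ 0.01182594 -0.16694282 -0.01331338] 17.7
[ 0.56930177 -0.10458349  0.06348323] [ 0.54587694  0.12977373 -7.91227999] [ 0.02653889 -0.09167089 -0.01033582] 17.75
[ 0.56931218 -0.10458203  0.06348697] [ 0.59680699 -0.91953103 -6.39367254] [ 0.00428776 -0.22094498 -0.01963555] 17.8
[ 0.56928751 -0.10459288  0.06345964] [-0.07151155  0.0958275  -6.52086227] [ 0.02528053 -0.1941984   0.01162986] 17.85
```

View pics/side6.png

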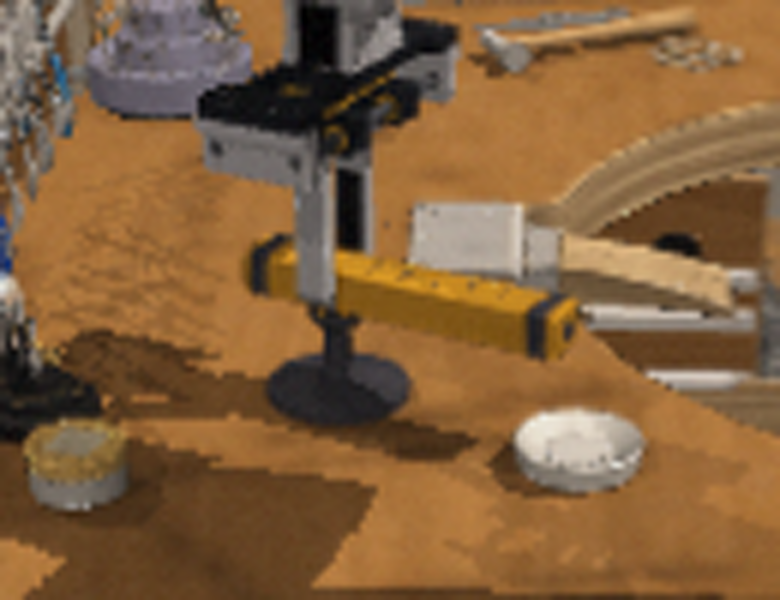

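No contact yet (full weight still on the wrist); continue a millimetre at a time.

```bash
Z='[[0,0,0],[0,0,0],[0,0,0],[0,0,0],[0,0,0],[0,0,0],[0,0,0],[0,0,0]]'
python3 -m handwheel '{"delta_pos":[[0,0,0.3],[0,0,0.3],[0,0,0.3],[0,0,0.3],[0,0,0],[0,0,0],[0,0,0],[0,0,0]],"rotation":[[0,0,0],[0,0,0],[0,0,0],[0,0,0],[0,0,0],[0,0,0],[0,0,0],[0,0,0]],"claw":[1,1,1,1,1,1,1,1]}'
python3 - <<'E'
from bench import robot
import numpy as np
F=[];T=[]
for i in range(3):
    o=robot.get_obs();F.append(o["wrist_force"]);T.append(o["wrist_torque"]);robot.snapshot("side")
print(o["tool_pos"],np.mean(F,0),np.mean(T,0))
E
```

```text
time: 18.85
tool_pos: [0.5694, -0.1046, 0.063]
ee_rot: [3.141, 0.0, 1.12]
wrist_force: [-3.4, 2.1, 4.0]
width: 0.032
[ 0.56945136 -0.10462401  0.06304667] [-4.51575083  1.458788    4.46657469] [0.20780142 0.68270954 0.00314112]
```

Contact (about 11 N on the rest). Ease slightly, then open.

```bash
python3 -m handwheel '{"delta_pos":[[0,0,-0.2],[0,0,-0.2],[0,0,0],[0,0,0],[0,0,0],[0,0,0],[0,0,0],[0,0,0]],"rotation":[[0,0,0],[0,0,0],[0,0,0],[0,0,0],[0,0,0],[0,0,0],[0,0,0],[0,0,0]],"claw":[1,1,1,1,1,1,1,1]}'
python3 - <<'E'
from bench import robot
import numpy as np
F=[];T=[]
for i in range(3):
    o=robot.get_obs();F.append(o["wrist_force"]);T.append(o["wrist_torque"]);robot.snapshot("side")
print(o["tool_pos"],np.mean(F,0),np.mean(T,0))
E
```

```text
time: 20.0
tool_pos: [0.5695, -0.1046, 0.063]
ee_rot: [3.141, 0.0, 1.12]
wrist_force: [-3.3, 1.1, 6.3]
width: 0.0318
[ 0.56943594 -0.10464156  0.06304467] [-3.69648206  0.85493477  5.66504425] [ 0.19532058  0.66878568 -0.02356955]
```

```bash
python3 -m handwheel '{"delta_pos":[[0,0,0],[0,0,0],[0,0,0],[0,0,0],[0,0,0],[0,0,0],[0,0,0],[0,0,0]],"rotation":[[0,0,0],[0,0,0],[0,0,0],[0,0,0],[0,0,0],[0,0,0],[0,0,0],[0,0,0]],"claw":[-1,-1,-1,-1,-1,-1,-1,-1]}'
python3 - <<'E'
from bench import robot
from h import *
s=robot.snapshot("side");o=robot.get_obs();print(o["tool_pos"],o["wrist_force"],o["wrist_torque"],o["time"])
cv2.imwrite("pics/side7.png",cv2.resize(s["color"][:,:,::-1][120:220,200:330],None,fx=6,fy=6,interpolation=cv2.INTER_CUBIC))
E
```

```text
time: 21.15
tool_pos: [0.5693, -0.1046, 0.0627]
ee_rot: [3.141, 0.0, 1.12]
wrist_force: [-0.5, -0.4, 0.6]
width: 0.0941
[ 0.56931258 -0.10457032  0.06267356] [-0.49771944  0.961619    0.6959417 ] [-0.00394329 -0.17013599  0.02892857] 21.2
```

View pics/side7.png

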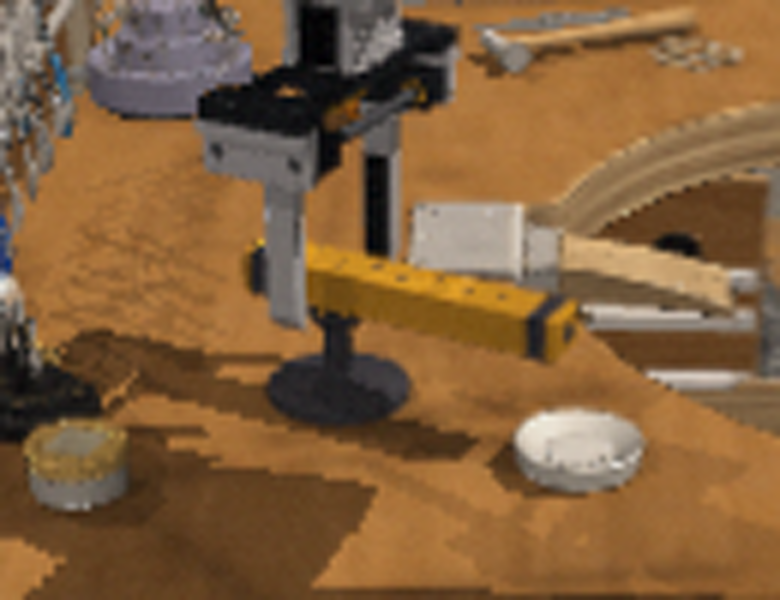

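The bar stays level on the rest, with its light end at (560,330) in the zoom, unchanged. Retreat straight up, slowly at first.

```bash
python3 -m handwheel '{"delta_pos":[[0,0,-5],[0,0,-10],[0,0,-15],[0,0,-20],[0,0,-25],[0,0,-25],[0,0,-20],[0,0,-10]],"rotation":[[0,0,0],[0,0,0],[0,0,0],[0,0,0],[0,0,0],[0,0,0],[0,0,0],[0,0,0]],"claw":[-1,-1,-1,-1,-1,-1,-1,-1]}'
python3 -m handwheel '{"delta_pos":[[0,0,0],[0,0,0],[0,0,0],[0,0,0],[0,0,0],[0,0,0],[0,0,0],[0,0,0]],"rotation":[[0,0,0],[0,0,0],[0,0,0],[0,0,0],[0,0,0],[0,0,0],[0,0,0],[0,0,0]],"claw":[-1,-1,-1,-1,-1,-1,-1,-1]}'
python3 - <<'E'
from bench import robot
from h import *
s=robot.snapshot("side");o=robot.get_obs();print(o["tool_pos"],o["wrist_force"],o["time"])
cv2.imwrite("pics/side8.png",cv2.resize(s["color"][:,:,::-1][120:220,200:330],None,fx=6,fy=6,interpolation=cv2.INTER_CUBIC))
for P in [(.5280,-.0846,.073)]:
    e=[proj(s,np.array(P)+k*np.array([.9003,-.4352,0])*.1) for k in(-1,1)];print([((a-200)*6,(b-120)*6) for a,b in e])
E
```

```text
time: 22.2
tool_pos: [0.5701, -0.1048, 0.1955]
ee_rot: [3.138, -0.001, 1.12]
wrist_force: [-0.1, -1.0, 0.6]
width: 0.0939
time: 23.2
tool_pos: [0.5693, -0.1046, 0.1927]
ee_rot: [3.141, 0.0, 1.12]
wrist_force: [0.3, 0.4, -0.4]
width: 0.0944
[ 0.56928995 -0.10457273  0.19269949] [0.35734263 0.09238067 0.45468115] 23.25
[(np.float64(563.8181115128563), np.float64(326.85542191844075)), (np.float64(251.80037263409776), np.float64(258.0329603129856))]
```

View pics/side8.png

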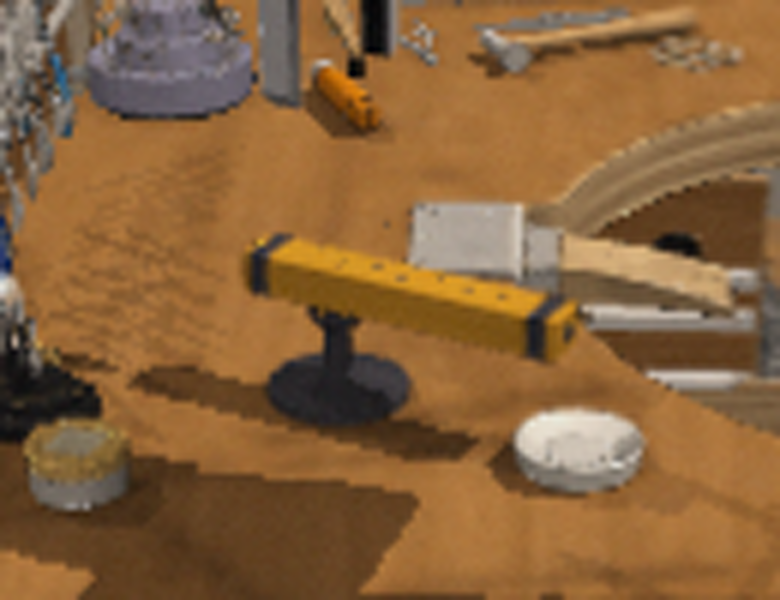

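The bar lies on the stud head alone. Its ends are at about (567,330) and (252,265), against (564,327) and (252,258) predicted for a level bar, and it hasn't moved since release.

```bash
python3 -c "
from bench import robot
print(robot.close_job(), robot.get_obs()['time'])"
```

```text
the job is handed in; nothing more can be done
the job is handed in; nothing more can be done
```

The bar is on the soldering rest and the job is handed in at about 23 s of the 58 s; no verdict is reported.

**What I did:** I gripped the bar at its middle and made a small trial lift. The wrist read about 6.8 N and a balance point 46 mm towards the far end. I set the bar down, moved the grip 46 mm and lifted again, and the offset left was about 2 mm or less. I then carried the bar level to the rest, lowered it until the studs took about 11 N while it was still held, opened the fingers and backed straight up 130 mm.

**Last checks:**
- **Level:** in the final side picture the bar sits on the studs alone with both ends free. Its ends are within about 1.5 pixels of where a level bar should appear, and it has not moved since release.
- **Robot clear:** the wrist force is near zero.
- **Bystanders:** the tin and dish look undisturbed in the final crop. The charcoal block was outside that crop, but the arm was never near it after the regrip.

**What disagreed:**
- **Wrist torque zero:** it had drifted about 0.2 N m with the tool's turn, so I measured from a baseline taken at the grasping angle. About 0.05 N m crosswise stayed unexplained in the second trial lift.
- **Load on the rest:** easing the arm up 0.4 mm before release did not reduce the load.

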